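Open a combination padlock in its bench holder and present it

TASK

Pick up the combination padlock that lies on the bench and lower it, dial up and shackle toward the holder's open front, fully home into the close-fitting holder. There, turn its dial clockwise from click to click until the pointer stands at the long index mark, and pull the shackle out as far as it goes while the lock stays in the holder. Then take the opened lock by its body, lift it straight out of the holder and finish while still holding it up in the gripper, level and about 15 cm above the bench, leaving the other things on the bench where they are.

Things in the scene. Friction and masses are not known exactly. Their poses are not given: they have to be found in the camera images.
- lock: the padlock, lying on its back, 0.4 to 0.6 kg: aluminium block 72 (x) x 54 (y) x 30 mm (z). Origin: centre of its underside; z up out of the dial side, -x toward the shackle. The flat sides at y = +-27 mm are free to grip. The black dial plate (42 mm across) lies on top, axis at x = +8 mm, y = 0, its face 34.5 mm above the underside; the steel grip bar stands on it.
- dial (a joint): dial angle, rad, positive counter-clockwise from above; 0 = open: the pointer points to the lock's +x, at the long index mark on the side away from the shackle. Starts at 0.6 to 1.45, so turn it clockwise. A sprung ball clicks every 0.314 rad (about 0.1 N m to get over) and pulls it to the nearest click; 0 is a click. It blocks the shackle unless within 0.12 of 0. Stops at -0.28 and 1.75.
- dial_grip (a point): a point on the dial's axis halfway up its grip bar, 42.5 mm above the lock's underside; turns with the dial: its x axis is the pointer direction along the bar, whose arrow end is the pointer. The bar is 10 mm thick and about 36 mm long (18 mm each way from the axis); its flat sides reach from 34.5 to 51 mm above the lock's underside.
- shackle (a joint): how far the shackle is pulled out of the lock, m: 0 shut, end stop at 0.022. It slides along the lock's -x with about 1.5 N of friction and stays where it is left. While the dial blocks it, it moves only about 2 mm.
- shackle_legs (a point): a point midway between the shackle's two legs, 62 mm from the lock's origin toward -x when shut, 15 mm above the underside; moves with the shackle. The shackle is a level U of 8 mm round bar; its legs run along the lock's x at y = +-14 mm (36 mm over their outsides, free to grip across from above); the bow's outer end is 84 mm from the lock's origin when shut.
- holder: the grey holder, fixed to the bench: base plate 104 x 92 x 8 mm with a pocket of 75 x 57 mm (1.5 mm play round the lock). Origin: centre of the plate's underside; z up; x is the lock's x when it is in; -x is the open front for the shackle (7 mm sill, two corner posts). Walls 6 mm thick rise 16 mm above the pocket floor, flared lips 21.5 mm. Side walls are open for 48 mm in the middle, for fingers.
- holder_floor (a point): the centre of the pocket's floor, 8 mm above the bench: where the lock's origin comes to lie when it is fully home. Axes as the holder's.
- reagent_jar: bystander: white jar with a screw cap, 67 mm wide, 124 mm high, standing between lock and holder in front of the shaker (whose parts, lamp and flasks rise higher than it farther back): carry the lock over well above it; origin at its underside
- tape: bystander: roll of tape lying flat, 96 mm across, 25 mm high; origin at its underside
- timer: bystander: small bench timer, 66 x 62 x 19 mm; origin at its underside
- tip_box: bystander: pipette tip box, 90 x 121 x 55 mm; origin at its underside
- bulb: bystander: white rubber pipette bulb, 55 x 78 x 55 mm; origin at its underside
- wash_bottle: bystander: wash bottle, 68 x 96 x 206 mm; origin at its underside
- forceps: bystander: steel forceps lying flat, 133 mm long; origin at its underside

How it is judged:
By the outcome, as a careful person would: the job done as asked, in the order asked, and still so for the second after the job is handed in, while the arm keeps its last pose, push and grip.
It also fails if it takes over 69 s, if anything falls off the work surface, if the arm or the gripper's body presses on something with over 40 N, if the wrist force passes 120 N, or if a joint passes its speed limit or range.

ROBOT

A 6-joint arm with a two-finger parallel gripper is mounted at the origin on a cart in front of the work surface, level with it; the furniture and walls round the work are solid. World frame = base frame: x ahead of the robot, y to its left, z up, the work surface at z = 0. Lengths are in m, angles in rad, forces in N, time in s.
With the tool pointing down it reaches from about 0.425 to 0.95 m from the base axis. Payload 3.5 kg.
Tool frame: the origin (TCP) lies midway between the tips of the shut fingers; the grasp point (between the pads) lies 19 mm behind it; z points along the fingers, y is the direction in which the jaws open and shut (so a half turn about z gives the same grasp; the last joint's range is limited). The gripper opens to 85 mm and grips with 20 to 120 N. Pads are 22 mm wide; open, the fingers measure 114 mm over their backs; the gripper's body (76 mm by 85 mm) begins 54 mm behind the grasp point. The pads swing forward as they close: fully open they stand 13 mm farther back than shut.
Start: joints at [-1.275, 0.286, 1.577, -0, 1.279, -0.15], TCP at [0.291, -0.609, 0.231] pointing down, gripper open.
Joint ranges: [-2.77, 2.77], [-0.9, 2.22], [0.21, 2.48], [-1.53, 4.67], [0.24, 2.81], [-2.84, 2.84]. Speed limits (rad/s): [2.79, 2.79, 3.14, 3.14, 3.14, 3.14].

INTERFACE

Orientations are given as a unit quaternion [x, y, z, w].
In Python, from plant import * gives the robot as it stands.
- The arm moves only by the shell command python3 -m jog 'ROWS' [FORCE]. ROWS is a JSON object of lists of equal length, an entry for each row: "travel": the shift along the world's x, y, z in mm, a list of three; "dr": the turn, a rotation vector about the world's x, y, z in degrees, a list of three; "jaw": the closure in counts, from 0 (fully open) to 255 (shut). In form: {"travel": [[x, y, z], ...], "dr": [[wx, wy, wz], ...], "jaw": [jaw, ...]}. A call has 1 to 5 rows; each row shifts and turns the commanded pose from where the row before left it; what a row does not reach is not made up. A row lasts 1/12 s, in which the tool goes at most 41.7 mm and 7.16 degrees, less where a joint would pass 70% of its speed; a pose out of reach is approached as far as the arm can. A call is refused whole if a number of a shift passes 41.7 or a number of a turn 7.16, either way. A call with a gripper value outside its range is refused whole. The fingers move at their own pace and stop on an object; FORCE is the grip in N (left out, the last holds). Time passes only in rows, so rows that do not move let the fingers close. It gives the time, the measured TCP pose, the force and the opening at its end, in the units of the state.
- get_state(): the state, without advancing time (a new reading comes with each control period).
- read_camera(name): name is "scene" or "top" or "wrist"; returns the picture (480x640x3 uint8, red, green, blue); there is no depth.
- camera_info(name): a dict with "K" (3x3 intrinsics, pixels), "k1" (the pictures are not rectified: a ray, as slopes to the right and down, at radius r is drawn at 1 + k1 r^2 times it, then the intrinsics apply), "R" (3x3) and "t" (3): a world point X has camera coordinates R X + t; the wrist camera has in their place "mount" (4x4, takes a point from camera to tool coordinates, whose origin is the TCP and whose axes are the flange's). Camera axes: x right, y down, z forward; pixel columns grow to the right and rows downward; lengths in m; the calibration is good to about 2 mm. A picture is of the moment at which its call begins: read the wrist's pose just before it. camera_info takes no time and is no camera call.
- sign_off(): hands the job in, once; it reports no verdict.
The state is a dict: "time": time; "qpos": joint angles; "dq": joint speeds; "joint_efforts": joint torques, N m; "eef_pos": TCP position; "tcp_rot": TCP orientation; "contact_force": force on the tool from outside, world axes, zero at the start; "wrist_torque": the same for the moment, N m; "opening": opening from 0.0 (shut) to 1.0 (fully open).
Only numpy, scipy, OpenCV 4.12 (cv2) and the standard library are available. Lean on these libraries where they do the work, as an engineer would, in place of code of your own. Each camera call takes 0.05 s, during which the arm holds its last target. There are 200 camera calls.

## Working session

There is one attempt and no reset: what is moved stays moved. The work goes in short steps, Python scripts to look and compute and a shell command to move; the robot and the scene stay as the last step left them, time stands still between calls to the robot, and variables do not carry over. Pictures are saved under pics/ and viewed, about 8 in all and at most 12, crops included, and the job is handed in when it is done.

```bash
ls; mkdir -p pics
cat > h.py <<'E'
from plant import *
import numpy as np, cv2
from scipy.spatial.transform import Rotation as Ro
def snap(n,f):
    s=get_state(); im=read_camera(n); cv2.imwrite('pics/'+f+'.png',im[:,:,::-1]); np.savez('pics/'+f+'.npz',p=s['eef_pos'],q=s['tcp_rot']); return im
def cam(n,f=None):
    c=camera_info(n); K=np.array(c['K']); k1=c['k1']
    if n=='wrist':
        d=np.load('pics/'+f+'.npz'); M=np.array(c['mount']); Rt=Ro.from_quat(d['q']).as_matrix()
        A=Rt@M[:3,:3]; o=Rt@M[:3,3]+d['p']
        return K,k1,A.T,-A.T@o
    return K,k1,np.array(c['R']),np.array(c['t'])
def ray(n,uv,z,f=None):
    "pixels -> world points at height z"
    K,k1,R,t=cam(n,f); out=[]
    for u in np.atleast_2d(uv):
        a=cv2.undistortPoints(np.array([[u]],float),K,np.array([k1,0,0,0.]))[0,0]
        d=R.T@np.array([a[0],a[1],1]); o=-R.T@t
        out.append(o+d*(z-o[2])/d[2])
    return np.array(out)
def proj(n,X,f=None):
    K,k1,R,t=cam(n,f)
    return cv2.projectPoints(np.array(X,float).reshape(-1,1,3),cv2.Rodrigues(R)[0],t,K,np.array([k1,0,0,0.]))[0][:,0]
E
python3 - <<'E'
from h import *
snap('top','top0'); snap('scene','sc0')
for n in('top','scene','wrist'): print(camera_info(n))
print(get_state())
E
```

```text
pics
{'K': array([[538.24762922,   0.        , 321.37130281],
       [  0.        , 538.24762922, 240.18725417],
       [  0.        ,   0.        ,   1.        ]]), 'k1': -0.03400086896233805, 'R': array([[ 0.01950364, -0.99975346,  0.01061241],
       [-0.9822735 , -0.02113976, -0.18625758],
       [ 0.18643601, -0.00679159, -0.98244363]]), 't': array([0.00909669, 0.4823926 , 1.40030254])}
{'K': array([[538.04811942,   0.        , 316.3628994 ],
       [  0.        , 538.04811942, 243.06343644],
       [  0.        ,   0.        ,   1.        ]]), 'k1': 0.03861545279535264, 'R': array([[-0.69290682, -0.72090947,  0.01302613],
       [-0.41563268,  0.38459523, -0.8242184 ],
       [ 0.58917706, -0.57652064, -0.5661222 ]]), 't': array([0.34629302, 0.24111248, 1.3925887 ])}
{'K': array([[361.34110767,   0.        , 319.63155851],
       [  0.        , 361.34110767, 236.3068317 ],
       [  0.        ,   0.        ,   1.        ]]), 'k1': -0.0017125693664918264, 'mount': array([[-3.88164837e-04, -9.55046084e-01, -2.96457125e-01,
         7.71892611e-02],
       [ 9.99999876e-01, -2.786
[... 206 characters left out ...]
 1.00000000e+00]])}
{'time': 0.1, 'qpos': array([-1.27498832e+00,  2.87112615e-01,  1.57806354e+00, -1.13676079e-05,
        1.27858068e+00, -1.49979892e-01]), 'dq': array([ 0.00139973, -0.00093551, -0.00227043,  0.00089389, -0.00133911,
       -0.00071337]), 'joint_efforts': array([-1.42271216e-03, -4.07299018e+01, -2.93700296e+01, -2.33063729e-04,
        3.38110214e-03, -3.92770914e-06]), 'eef_pos': array([ 0.29089765, -0.60843209,  0.23004396]), 'tcp_rot': array([ 9.75260884e-01,  2.21054375e-01, -8.42562244e-05, -1.07881737e-03]), 'contact_force': array([ 0.7341645 , -0.43455479, -0.01908534]), 'wrist_torque': array([-0.00954355, -0.00771767, -0.04257393]), 'opening': 0.998203621235802}
```

View pics/top0.png

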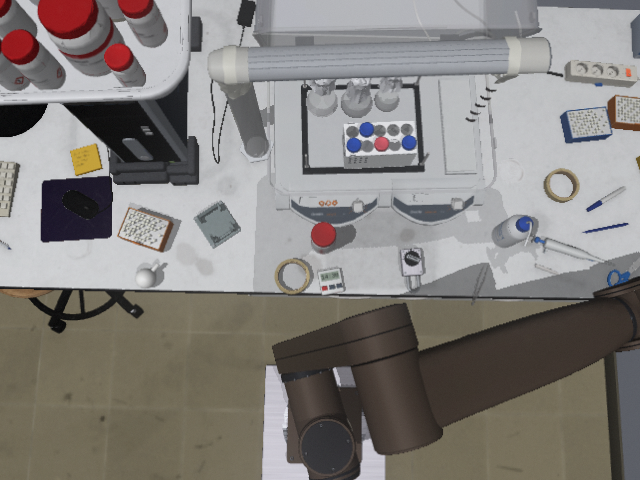

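View pics/sc0.png

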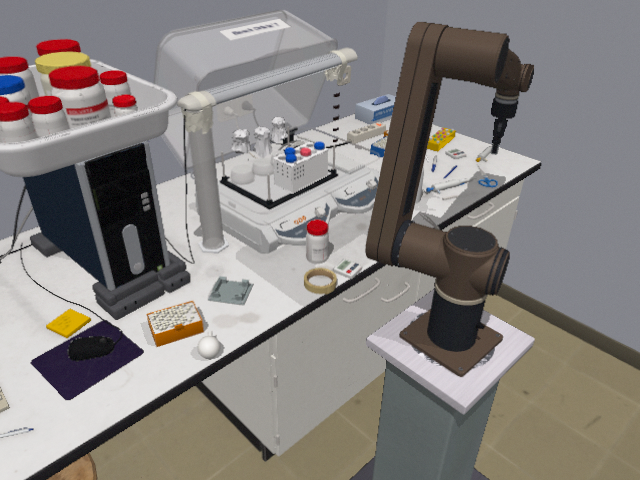

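The top view shows the lock at about (412,262) with its shackle pointing down toward the robot. The holder is at (217,223), the jar at (323,237), the tape at (293,276) and the timer at (330,279). I'll enlarge the lock and the holder.

Run:
```python
from h import *
im=cv2.imread('pics/top0.png')
a=cv2.resize(im[235:299,380:444],(400,400),interpolation=cv2.INTER_CUBIC)
b=cv2.resize(im[191:255,185:249],(400,400),interpolation=cv2.INTER_CUBIC)
cv2.imwrite('pics/c0.png',np.hstack([a,b]))
print(ray('top',[(412,262)],.03),ray('top',[(217,223)],.02),ray('top',[(323,230)],.124),ray('top',[(293,276)],.025),ray('top',[(330,279)],.02))
```

```text
[[ 0.43030579 -0.22708281  0.03      ]] [[0.52879213 0.30651037 0.02      ]] [[0.49364884 0.0158977  0.124     ]] [[0.38630386 0.09321693 0.025     ]] [[ 0.380856   -0.00654131  0.02      ]]
```

View pics/c0.png

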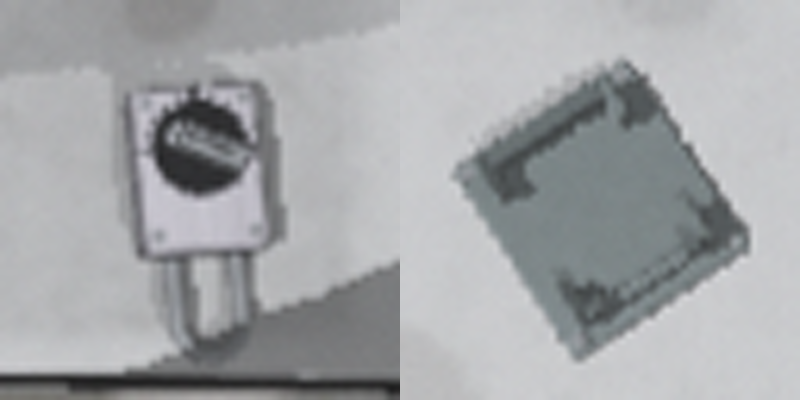

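The lock's yaw is near +4° and the bar tip points up-left, so the dial is at about 1.1 rad. The holder's long axis is at 33° or 33°+180°, and a wrist view will settle which. I'll move above the lock.

```bash
python3 -m jog '{"travel":[[0,0,25],[15,40,0],[15,40,0],[15,40,0],[15,40,0]],"dr":[[0,0,0],[0,0,-5],[0,0,-5],[0,0,-5],[0,0,-5]],"jaw":[0,0,0,0,0]}' && python3 -m jog '{"travel":[[15,40,0],[15,40,0],[15,40,0],[15,40,0],[10,40,0]],"dr":[[0,0,0],[0,0,0],[0,0,0],[0,0,0],[0,0,0]],"jaw":[0,0,0,0,0]}' && python3 -m jog '{"travel":[[5,20,-25],[0,0,-30],[0,0,0],[0,0,0]],"dr":[[0,0,0],[0,0,0],[0,0,0],[0,0,0]],"jaw":[0,0,0,0]}'
python3 - <<'E'
from h import *
p=lambda x,y:(380+x/6.25-.5,235+y/6.25-.5)
print(ray('top',[p(127,92),p(258,85),p(270,245),p(140,255)],.03))
q=lambda x,y:(185+(x-400)/6.25-.5,191+y/6.25-.5)
print(ray('top',[q(625,60),q(745,240),q(580,358),q(460,175)],.008))
snap('wrist','w1')
E
```

```text
time: 0.52
eef_pos: [0.3496, -0.4511, 0.2556]
tcp_rot: [0.999, 0.046, -0.0, -0.001]
contact_force: [0.6, 0.1, 0.2]
opening: 0.997
time: 0.93
eef_pos: [0.4184, -0.2548, 0.2559]
tcp_rot: [0.999, 0.048, 0.0, -0.0]
contact_force: [0.7, 0.2, -0.5]
opening: 0.998
time: 1.27
eef_pos: [0.4221, -0.2358, 0.1996]
tcp_rot: [0.999, 0.049, -0.002, -0.002]
contact_force: [-0.2, -0.0, 0.8]
opening: 1.001
[[ 0.46465102 -0.1943407   0.03      ]
 [ 0.46894537 -0.2514569   0.03      ]
 [ 0.39907003 -0.25563131  0.03      ]
 [ 0.39361045 -0.1994289   0.03      ]]
[[0.59708562 0.30272222 0.008     ]
 [0.5160768  0.24511762 0.008     ]
 [0.46156851 0.31509964 0.008     ]
 [0.54283577 0.37313566 0.008     ]]
```

View pics/w1.png

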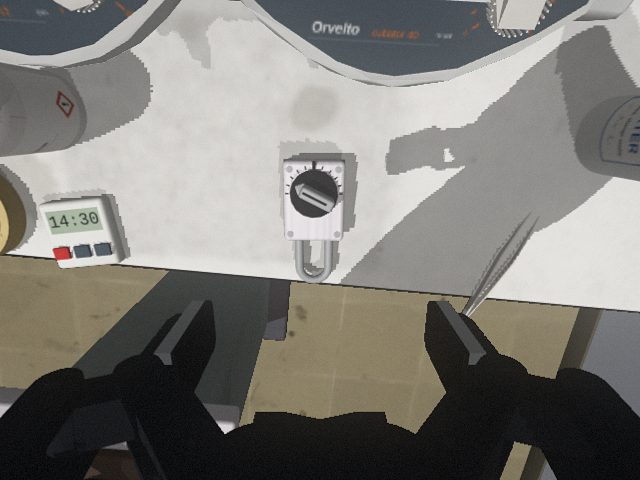

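The wrist view shows the lock's top corners at about (283,160), (346,159), (347,240) and (285,241), with the dial at (314,194). The pointer end is to the upper left at (298,186).

Run:
```python
from h import *
im=cv2.imread('pics/w1.png')
cv2.imwrite('pics/c1.png',cv2.resize(im[140:300,250:390],(560,640),interpolation=cv2.INTER_CUBIC)[:600])
P=ray('wrist',[(283.5,160),(346,159),(347,240.5),(285.5,241)],.03,'w1')
print(P,P.mean(0)); e=P[0]+P[1]-P[2]-P[3]; print(np.degrees(np.arctan2(e[1],e[0])),np.linalg.norm(e)/2, np.linalg.norm(P[0]+P[3]-P[1]-P[2])/2)
d=ray('wrist',[(314,194)],.0345,'w1'); print(d, ray('wrist',[(298,186),(334,206)],.051,'w1'))
s=get_state();print(s['eef_pos'],Ro.from_quat(s['tcp_rot']).as_matrix())
```

```text
[[ 0.466445   -0.19998293  0.03      ]
 [ 0.47242827 -0.25272071  0.03      ]
 [ 0.40027169 -0.2622463   0.03      ]
 [ 0.39432192 -0.20664552  0.03      ]] [ 0.43336672 -0.23039887  0.03      ]
6.401814878664469 0.0725924949691737 0.05449688604927726
[[ 0.44074658 -0.22846842  0.0345    ]] [[ 0.44915655 -0.21498542  0.051     ]
 [ 0.43556107 -0.2457796   0.051     ]]
[ 0.4229845  -0.23713769  0.20155441] [[ 9.95355825e-01  9.62617022e-02 -6.82829660e-04]
 [ 9.62620075e-02 -9.95355937e-01  4.29272809e-04]
 [-6.38336025e-04 -4.93009745e-04 -9.99999675e-01]]
```

View pics/c1.png

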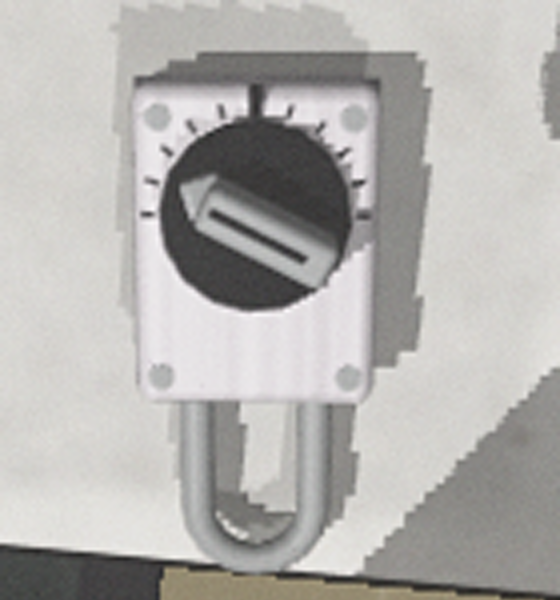

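The sizes come out right (72.6 x 54.5 mm). The lock centre is at (0.433, -0.230), yaw about 6.2°, and the dial is at about 1.0 rad. I'll descend and grip.

```bash
python3 -m jog '{"travel":[[10.5,6.5,0],[0,0,-40],[0,0,-40],[0,0,-40],[0,0,-40]],"dr":[[0,0,0.8],[0,0,0],[0,0,0],[0,0,0],[0,0,0]],"jaw":[0,0,0,0,0]}' && python3 -m jog '{"travel":[[0,0,-20],[0,0,-10],[0,0,-7],[0,0,0]],"dr":[[0,0,0],[0,0,0],[0,0,0],[0,0,0]],"jaw":[0,0,0,0]}' 60
python3 -m jog '{"travel":[[0,0,0],[0,0,0],[0,0,0],[0,0,0],[0,0,0]],"dr":[[0,0,0],[0,0,0],[0,0,0],[0,0,0],[0,0,0]],"jaw":[50,50,50,50,50]}' 60
```

```text
time: 1.73
eef_pos: [0.4358, -0.2322, 0.0421]
tcp_rot: [0.998, 0.055, 0.002, 0.002]
contact_force: [0.2, -0.6, -1.0]
opening: 1.0
time: 2.07
eef_pos: [0.4345, -0.2312, 0.0047]
tcp_rot: [0.998, 0.055, 0.0, 0.0]
contact_force: [-0.4, 0.0, -0.6]
opening: 1.002
time: 2.48
eef_pos: [0.4341, -0.2308, 0.0052]
tcp_rot: [0.998, 0.055, 0.001, 0.001]
contact_force: [-0.5, -0.5, 0.1]
opening: 0.805
```

```bash
python3 -m jog '{"travel":[[0,0,-3],[0,0,0],[0,0,0],[0,0,0],[0,0,0]],"dr":[[0,0,0],[0,0,0],[0,0,0],[0,0,0],[0,0,0]],"jaw":[110,140,160,160,160]}' 70
python3 -m jog '{"travel":[[0,0,0],[0,0,0],[0,0,20],[0,0,20],[0,0,0]],"dr":[[0,0,0],[0,0,0],[0,0,0],[0,0,0],[0,0,0]],"jaw":[200,200,200,200,200]}' 70
```

```text
time: 2.9
eef_pos: [0.4339, -0.2303, 0.0017]
tcp_rot: [0.998, 0.055, 0.0, -0.0]
contact_force: [1.1, 2.5, 6.1]
opening: 0.615
time: 3.32
eef_pos: [0.4347, -0.2315, 0.0431]
tcp_rot: [0.998, 0.056, 0.002, 0.002]
contact_force: [1.7, -1.0, -4.6]
opening: 0.618
```

The lock is lifted, with −4.6 N at the wrist, about 0.47 kg. I'll carry it high over the jar.

```bash
python3 -m jog '{"travel":[[0,0,40],[0,0,40],[0,0,40],[0,0,40],[0,0,30]],"dr":[[0,0,0],[0,0,0],[0,0,0],[0,0,0],[0,0,0]],"jaw":[200,200,200,200,200]}' && python3 -m jog '{"travel":[[4,38,0],[4,38,0],[4,38,0],[4,38,0],[4,38,0]],"dr":[[0,0,2],[0,0,2],[0,0,2],[0,0,2],[0,0,2]],"jaw":[200,200,200,200,200]}' && python3 -m jog '{"travel":[[4,38,0],[4,38,0],[4,38,0],[4,38,0],[4,38,0]],"dr":[[0,0,2],[0,0,2],[0,0,2],[0,0,2],[0,0,2]],"jaw":[200,200,200,200,200]}' && python3 -m jog '{"travel":[[4,20,0],[0,0,0],[0,0,0],[0,0,0]],"dr":[[0,0,2],[0,0,2],[0,0,0],[0,0,0]],"jaw":[200,200,200,200]}'
python3 -c "
from h import *
snap('wrist','w2')"
```

```text
time: 3.73
eef_pos: [0.4335, -0.2305, 0.2323]
tcp_rot: [0.998, 0.055, 0.0, 0.0]
contact_force: [1.2, -0.8, -5.6]
opening: 0.616
time: 4.15
eef_pos: [0.4523, -0.0387, 0.2284]
tcp_rot: [0.99, 0.143, -0.002, -0.001]
contact_force: [0.9, -0.3, -4.6]
opening: 0.616
time: 4.57
eef_pos: [0.4724, 0.1512, 0.2282]
tcp_rot: [0.973, 0.229, -0.002, 0.0]
contact_force: [0.4, -0.5, -5.2]
opening: 0.614
time: 4.9
eef_pos: [0.4766, 0.1694, 0.2287]
tcp_rot: [0.965, 0.262, -0.002, 0.0]
contact_force: [0.5, 0.6, -5.7]
opening: 0.622
```

View pics/w2.png

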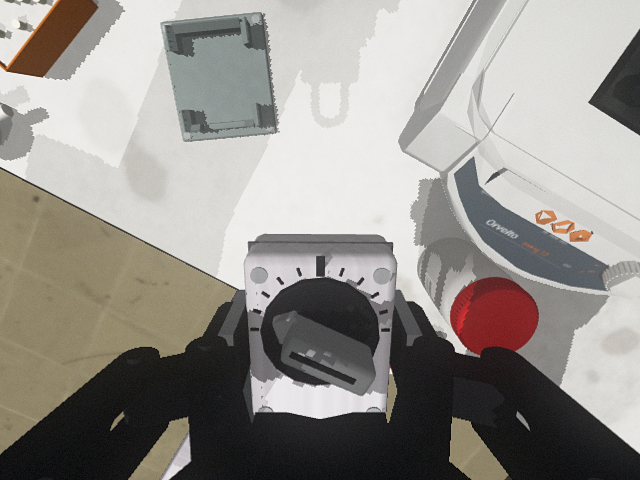

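The holder's full back wall is at the top of the image, and its open front at the bottom between posts at (195,120) and (255,118). The holder's yaw is therefore about 35°, the same sense as the lock's. I'll enlarge for an accurate fit.

Run:
```python
from h import *
im=cv2.imread('pics/w2.png')
a=cv2.resize(im[0:150,150:290],(560,600),interpolation=cv2.INTER_CUBIC)
cv2.imwrite('pics/c2.png',a)
# predicted outline with guess
def hold(c,yaw):
    y=np.radians(yaw);R=np.array([[np.cos(y),-np.sin(y)],[np.sin(y),np.cos(y)]])
    f=lambda x,y,z:np.r_[R@[x,y]+c,z]
    return f
f=hold([.529,.309],35.5)
for z in(0,.008): print(z,((proj('wrist',[f(52,46,0)*0+f(.052,.046,z),f(.052,-.046,z),f(-.052,-.046,z),f(-.052,.046,z)],'w2')-[150,0]+.5)*4).round(0).tolist())
```

```text
0 [[44.0, 98.0], [444.0, 56.0], [503.0, 533.0], [136.0, 568.0]]
0.008 [[29.0, 89.0], [439.0, 46.0], [499.0, 534.0], [124.0, 570.0]]
```

View pics/c2.png

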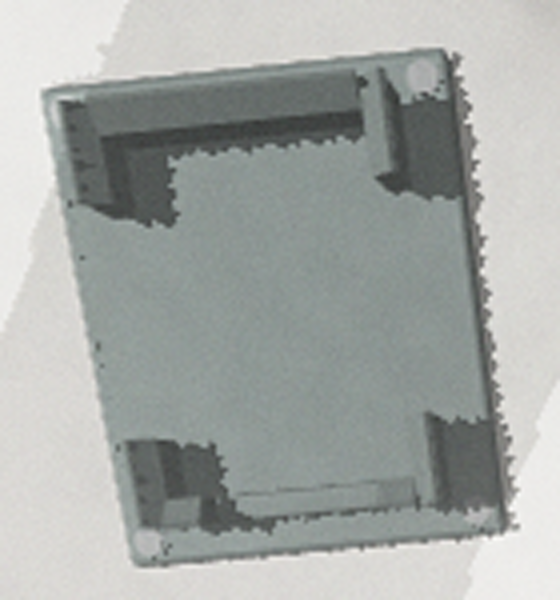

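Run:
```python
from h import *
from scipy.optimize import least_squares
px=[((x+.5)/4-.5+150,(y+.5)/4-.5) for x,y in [(43,88),(445,50),(500,528),(132,567)]]
P=ray('wrist',px,.008,'w2')
L=np.array([[.052,.046],[.052,-.046],[-.052,-.046],[-.052,.046]])
def r(v):
    c,s=np.cos(v[2]),np.sin(v[2]); return (L@np.array([[c,s],[-s,c]])+v[:2]-P[:,:2]).ravel()
s=least_squares(r,[.53,.31,.6]); print('holder',s.x[:2],np.degrees(s.x[2]),'res',(r(s.x)*1e3).round(1))
d=np.load('pics/w2.npz');Rt=Ro.from_quat(d['q']).as_matrix();print(d['p'],np.degrees(np.arctan2(Rt[1,0],Rt[0,0])),Ro.from_matrix(Rt).as_rotvec())
# lock in tool: predicted outline (tool x fwd, y flipped)
T=lambda X:(np.array(X)*[1,-1,-1]+[0,0,.0017])@Rt.T+d['p']
top=[[.036,.027,.03],[.036,-.027,.03],[-.036,-.027,.03],[-.036,.027,.03]]
bot=[[.036,.027,0],[.036,-.027,0]]
a=proj('wrist',T(top),'w2');b=proj('wrist',T(bot),'w2');m=proj('wrist',T([[.008,0,.0345]]),'w2');print(a.round(1),b.round(1),m)
im=cv2.imread('pics/w2.png');k=4;x0,y0=235,225
c=cv2.resize(im[y0:y0+150,x0:x0+170],None,fx=k,fy=k,interpolation=cv2.INTER_CUBIC)
t=lambda q:np.round((q-[x0,y0]+.5)*k).astype(np.int32)
cv2.polylines(c,[t(a)],True,(0,0,255),1);cv2.polylines(c,[t(b)],False,(0,255,0),1);cv2.circle(c,tuple(int(v) for v in t(m)[0]),4,(255,0,0),-1)
cv2.imwrite('pics/c3.png',c)
```

```text
holder [0.5301279  0.30757074] 35.18830807406838 res [-0.3  1.3  1.1 -0.1 -0.6 -1.7 -0.3  0.4]
[0.47657177 0.16942873 0.22868522] 30.331826518966512 [ 3.03204275  0.82184813 -0.00634576]
[[237.4 252.2]
 [397.9 252.2]
 [386.3 423.6]
 [249.8 423.6]] [[253.1 227.8]
 [383.  227.7]] [[317.75442469 332.44619169]]
```

View pics/c3.png

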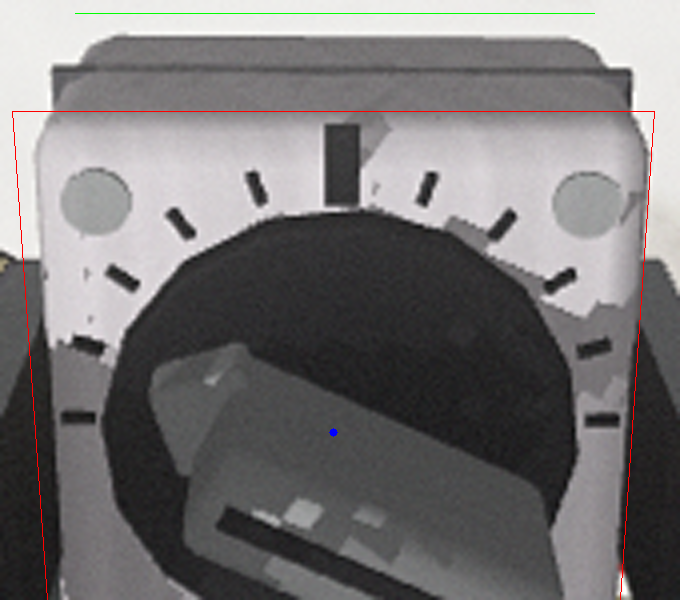

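The holder is at (0.530, 0.308), yaw 35.2°, and the top camera agrees to within 1.5 mm. In the hand view the outline sits about 0.6 mm to one side and 2–4 mm deeper than I predicted, so I'll judge touchdown by force. Next is above the pocket with a firmer grip.

```bash
python3 -m jog '{"travel":[[13,35,0],[13,35,0],[13,35,0],[14.6,34,0],[0,0,-25]],"dr":[[0,0,1.2],[0,0,1.2],[0,0,1.3],[0,0,1.3],[0,0,0]],"jaw":[220,220,220,220,220]}' 100 && python3 -m jog '{"travel":[[0,0,-35],[0,0,-35],[0,0,-35],[0,0,-35],[0,0,-13]],"dr":[[0,0,0],[0,0,0],[0,0,0],[0,0,0],[0,0,0]],"jaw":[220,220,220,220,220]}' && python3 -m jog '{"travel":[[0,0,0],[0,0,0],[0,0,0]],"dr":[[0,0,0],[0,0,0],[0,0,0]],"jaw":[220,220,220]}'
python3 -c "
from h import *
snap('wrist','w3');s=get_state();R=Ro.from_quat(s['tcp_rot']).as_matrix();print(s['eef_pos'],np.degrees(np.arctan2(R[1,0],R[0,0])),R[2])"
```

```text
time: 5.37
eef_pos: [0.5367, 0.314, 0.2121]
tcp_rot: [0.953, 0.304, 0.008, -0.002]
contact_force: [1.1, 0.5, -2.0]
opening: 0.615
time: 5.78
eef_pos: [0.5272, 0.3057, 0.0464]
tcp_rot: [0.953, 0.302, -0.006, 0.0]
contact_force: [-2.4, -1.5, -6.0]
opening: 0.611
time: 6.03
eef_pos: [0.5336, 0.309, 0.0562]
tcp_rot: [0.953, 0.303, 0.003, -0.0]
contact_force: [0.3, 0.4, -4.4]
opening: 0.61
[0.53383955 0.3092929  0.05681205] 35.310179415384795 [ 0.00614482  0.0016349  -0.99997978]
```

View pics/w3.png

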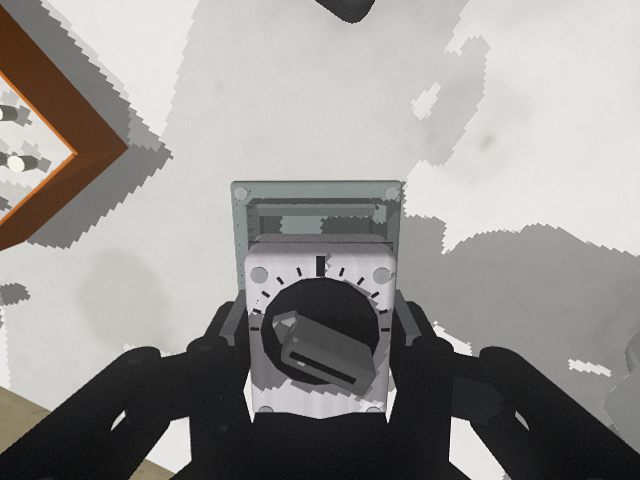

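The wrist view shows the holder's back plate corners at (232,181) and (402,181), with the lock squarely in front. I'll compare these with the estimate and let the arm settle.

```bash
python3 -m jog '{"travel":[[0,0,0],[0,0,0],[0,0,0],[0,0,0],[0,0,0]],"dr":[[0,0,0],[0,0,0],[0,0,0],[0,0,0],[0,0,0]],"jaw":[220,220,220,220,220]}'
python3 - <<'E'
from h import *
P=ray('wrist',[(231.5,181),(402.5,181)],.008,'w3'); e=P[0]-P[1]
print(P,np.linalg.norm(e),np.degrees(np.arctan2(-e[0],e[1])))
u=np.array([e[1],-e[0]])/np.linalg.norm(e); c=P.mean(0)[:2]-.052*u; print('holder',c)
snap('wrist','w4');s=get_state();R=Ro.from_quat(s['tcp_rot']).as_matrix();print(s['eef_pos'],np.degrees(np.arctan2(R[1,0],R[0,0])),R[2])
im=cv2.imread('pics/w4.png');cv2.imwrite('pics/c4.png',cv2.resize(im[170:270,220:420],(800,400),interpolation=cv2.INTER_CUBIC))
E
```

```text
time: 6.5
eef_pos: [0.5313, 0.3087, 0.0537]
tcp_rot: [0.953, 0.304, 0.0, -0.0]
contact_force: [0.9, 0.0, -5.1]
opening: 0.61
[[0.54682831 0.37448279 0.008     ]
 [0.59906565 0.30060163 0.008     ]] 0.09048295032428062 35.262046919959865
holder [0.53048793 0.30752173]
[0.53116766 0.30865598 0.05347786] 35.34752206439462 [ 1.50393687e-04  6.56358629e-05 -9.99999987e-01]
```

View pics/c4.png

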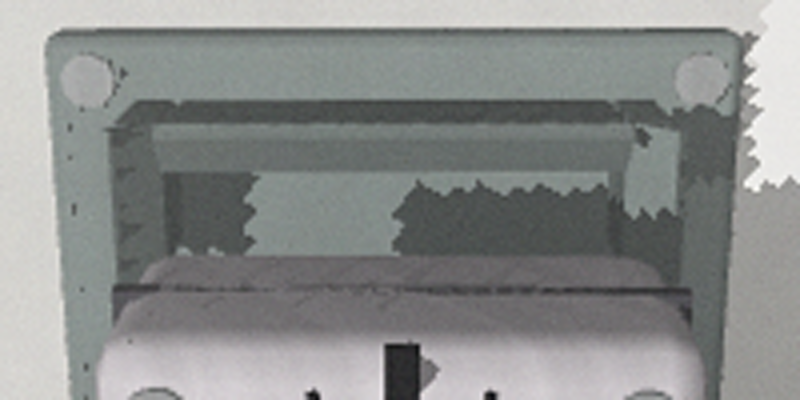

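The lock is centred on the pocket to within about 1 mm. I'll correct by −0.8 mm in x and lower it while watching the force.

```bash
python3 -m jog '{"travel":[[-0.8,0,-8],[0,0,-8],[0,0,-6],[0,0,-5],[0,0,0]],"dr":[[0,0,0],[0,0,0],[0,0,0],[0,0,0],[0,0,0]],"jaw":[220,220,220,220,220]}' && python3 -m jog '{"travel":[[0,0,-4],[0,0,-3],[0,0,0]],"dr":[[0,0,0],[0,0,0],[0,0,0]],"jaw":[220,220,220]}'
```

```text
time: 6.97
eef_pos: [0.5297, 0.3083, 0.0244]
tcp_rot: [0.953, 0.304, -0.001, 0.0]
contact_force: [-0.0, -0.4, -5.0]
opening: 0.613
time: 7.22
eef_pos: [0.5298, 0.3084, 0.0184]
tcp_rot: [0.953, 0.304, -0.001, 0.0]
contact_force: [0.2, 0.1, -4.9]
opening: 0.61
```

```bash
python3 -m jog '{"travel":[[0,0,-3],[0,0,0],[0,0,-2],[0,0,0]],"dr":[[0,0,0],[0,0,0],[0,0,0],[0,0,0]],"jaw":[220,220,220,220]}' && python3 -m jog '{"travel":[[0,0,-2],[0,0,0],[0,0,0]],"dr":[[0,0,0],[0,0,0],[0,0,0]],"jaw":[220,220,220]}' && python3 -m jog '{"travel":[[0,0,-1.5],[0,0,0],[0,0,0]],"dr":[[0,0,0],[0,0,0],[0,0,0]],"jaw":[220,220,220]}'
```

```text
time: 7.55
eef_pos: [0.5303, 0.3086, 0.0141]
tcp_rot: [0.953, 0.304, -0.0, 0.0]
contact_force: [-0.4, -1.5, -5.9]
opening: 0.61
time: 7.8
eef_pos: [0.5303, 0.3086, 0.0122]
tcp_rot: [0.953, 0.304, -0.0, -0.0]
contact_force: [-0.5, -0.2, -5.6]
opening: 0.612
time: 8.05
eef_pos: [0.5303, 0.3086, 0.0107]
tcp_rot: [0.953, 0.304, -0.0, -0.0]
contact_force: [0.0, -0.0, -5.2]
opening: 0.612
```

```bash
for i in 1 ; do python3 -m jog '{"travel":[[0,0,-1],[0,0,0],[0,0,0]],"dr":[[0,0,0],[0,0,0],[0,0,0]],"jaw":[220,220,220]}';python3 -m jog '{"travel":[[0,0,-0.8],[0,0,0],[0,0,0]],"dr":[[0,0,0],[0,0,0],[0,0,0]],"jaw":[220,220,220]}'; done
```

```text
time: 8.3
eef_pos: [0.5306, 0.3087, 0.01]
tcp_rot: [0.953, 0.304, 0.0, -0.0]
contact_force: [-0.3, 0.6, -5.0]
opening: 0.611
time: 8.55
eef_pos: [0.5306, 0.3087, 0.0099]
tcp_rot: [0.953, 0.304, 0.0, -0.0]
contact_force: [-3.3, -2.2, 2.1]
opening: 0.61
```

Contact came at TCP z = 0.0099, where home should be 0.0097, so the lock is home. I'll work out the dial angle from the bar's slot, then release and rise.

```bash
python3 -m jog '{"travel":[[0,0,-0.8],[0,0,0],[0,0,0.8],[0,0,0]],"dr":[[0,0,0],[0,0,0],[0,0,0],[0,0,0]],"jaw":[220,220,220,100]}' && python3 -m jog '{"travel":[[0,0,0],[0,0,0],[0,0,0],[0,0,0],[0,0,0]],"dr":[[0,0,0],[0,0,0],[0,0,0],[0,0,0],[0,0,0]],"jaw":[60,0,0,0,0]}' && python3 -m jog '{"travel":[[0,0,25],[0,0,35],[0,0,30],[0,0,0],[0,0,0]],"dr":[[0,0,0],[0,0,0],[0,0,0],[0,0,0],[0,0,0]],"jaw":[0,0,0,0,0]}' && python3 -m jog '{"travel":[[-16,-11,20],[-16,-11,20],[0,0,0],[0,0,0],[0,0,0]],"dr":[[0,0,0],[0,0,0],[0,0,0],[0,0,0],[0,0,0]],"jaw":[0,0,0,0,0]}'
python3 - <<'E'
from h import *
f=lambda x,y:(250+(x+.5)/4-.5,140+(y+.5)/4-.5)
for a,b in[((212,212),(305,260)),((215,175),(340,240))]:
    P=ray('wrist',[f(*a),f(*b)],.051,'w1');e=P[0]-P[1];print('dial',np.degrees(np.arctan2(e[1],e[0]))-6.2,np.linalg.norm(e))
snap('wrist','w5')
im=cv2.imread('pics/w5.png');
X=np.array([.5302,.3085,.008]);u=proj('wrist',[X+[0,0,.03]],'w5')[0];print(u,get_state()['eef_pos'])
x0,y0=int(max(u[0]-80,0)),int(max(u[1]-75,0));print(x0,y0)
cv2.imwrite('pics/c5.png',cv2.resize(im[y0:y0+150,x0:x0+160],(640,600),interpolation=cv2.INTER_CUBIC))
E
```

```text
time: 8.88
eef_pos: [0.5307, 0.3087, 0.0099]
tcp_rot: [0.953, 0.304, 0.0, -0.0]
contact_force: [-3.6, -1.1, 5.1]
opening: 0.612
time: 9.3
eef_pos: [0.5307, 0.3087, 0.009]
tcp_rot: [0.953, 0.304, 0.0, -0.0]
contact_force: [-0.0, -0.0, 0.5]
opening: 0.999
time: 9.72
eef_pos: [0.5323, 0.3094, 0.102]
tcp_rot: [0.953, 0.304, 0.003, -0.0]
contact_force: [-0.2, -0.1, -0.1]
opening: 1.001
time: 10.13
eef_pos: [0.4979, 0.2864, 0.1375]
tcp_rot: [0.953, 0.303, -0.001, -0.0]
contact_force: [0.8, -0.1, -0.0]
opening: 1.001
dial 61.686968400769445 0.02142338527421809
dial 61.695632568781235 0.02867802701124802
[319.63208489 183.09997153] [0.4979054  0.28646488 0.13722227]
239 108
```

View pics/c5.png

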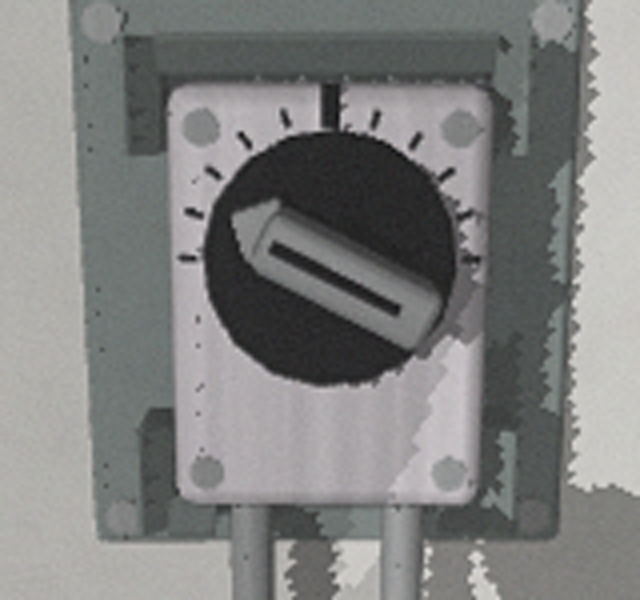

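The lock is seated squarely in the pocket and the pointer is about 62° from the index (slot from (270,245) to (400,310) in the crop). I'll compute the dial axis, then turn the tool by +61.7° above it.

```bash
python3 - <<'E'
from h import *
f=lambda x,y:(239+(x+.5)/4-.5,108+(y+.5)/4-.5)
print(ray('wrist',[f(331,258)],.0425,'w5'))
P=ray('wrist',[f(270,245),f(400,310)],.059,'w5');e=P[0]-P[1];print(P.mean(0),np.degrees(np.arctan2(e[1],e[0])))
P=ray('wrist',[f(172,90),f(488,90),f(480,502),f(180,502)],.038,'w5');print(P.mean(0));e=P[0]+P[1]-P[2]-P[3];print(np.degrees(np.arctan2(e[1],e[0])),np.linalg.norm(e)/2)
E
python3 -m jog '{"travel":[[20,13,0],[19,13,0],[0,0,0],[0,0,0],[0,0,0]],"dr":[[0,0,7],[0,0,7],[0,0,7],[0,0,7],[0,0,7]],"jaw":[0,0,0,60,100]}' && python3 -m jog '{"travel":[[0,0,0],[0,0,0],[0,0,0],[0,0,0],[0,0,0]],"dr":[[0,0,7],[0,0,7],[0,0,7],[0,0,5.7],[0,0,0]],"jaw":[130,130,130,130,130]}' && python3 -m jog '{"travel":[[0,0,0],[0,0,0],[0,0,0],[0,0,0],[0,0,0]],"dr":[[0,0,0],[0,0,0],[0,0,0],[0,0,0],[0,0,0]],"jaw":[130,130,130,130,130]}'
```

```text
[[0.53729569 0.31212652 0.0425    ]]
[0.53693548 0.31111499 0.059     ] 98.85617099860248
[0.53038975 0.30740901 0.038     ]
35.38231047078413 0.06920462467733961
time: 10.6
eef_pos: [0.5374, 0.3128, 0.1368]
tcp_rot: [0.816, 0.579, -0.001, -0.0]
contact_force: [0.3, -0.5, 0.6]
opening: 0.749
time: 11.02
eef_pos: [0.5371, 0.3126, 0.137]
tcp_rot: [0.662, 0.75, -0.001, -0.001]
contact_force: [-0.2, -0.1, -0.3]
opening: 0.49
time: 11.43
eef_pos: [0.5374, 0.3126, 0.139]
tcp_rot: [0.663, 0.749, -0.0, -0.0]
contact_force: [-0.2, 1.0, -0.3]
opening: 0.492
```

```bash
python3 -m jog '{"travel":[[0,0,-30],[0,0,-30],[0,0,-20],[0,0,-10],[0,0,-2.5]],"dr":[[0,0,0],[0,0,0],[0,0,0],[0,0,0],[0,0,0]],"jaw":[130,130,130,130,130]}' && python3 -m jog '{"travel":[[0,0,0],[0,0,0],[0,0,0],[0,0,0],[0,0,0]],"dr":[[0,0,0],[0,0,0],[0,0,0],[0,0,0],[0,0,0]],"jaw":[150,175,200,220,235]}' 35 && python3 -m jog '{"travel":[[0,0,0],[0,0,0],[0,0,0]],"dr":[[0,0,0],[0,0,0],[0,0,0]],"jaw":[250,250,250]}' 35
```

```text
time: 11.85
eef_pos: [0.5358, 0.3119, 0.044]
tcp_rot: [0.662, 0.749, -0.002, -0.001]
contact_force: [-0.3, -1.1, -0.6]
opening: 0.488
time: 12.27
eef_pos: [0.5365, 0.3129, 0.0482]
tcp_rot: [0.662, 0.749, -0.001, -0.001]
contact_force: [-5.8, -1.1, 7.4]
opening: 0.105
time: 12.52
eef_pos: [0.5365, 0.3129, 0.0482]
tcp_rot: [0.662, 0.749, -0.001, -0.001]
contact_force: [-6.5, -1.5, 6.3]
opening: 0.105
```

The bar is gripped (opening 8.9 mm). The tips press the plate at about 7 N, so I'll ease up 2 mm and then turn clockwise click by click.

```bash
python3 -m jog '{"travel":[[-0.8,0,2],[0,0,0],[0,0,0]],"dr":[[0,0,0],[0,0,0],[0,0,0]],"jaw":[250,250,250]}' 45 && python3 -m jog '{"travel":[[0,0,0],[0,0,0],[0,0,0],[0,0,0],[0,0,0]],"dr":[[0,0,-4],[0,0,-4],[0,0,0],[0,0,0],[0,0,0]],"jaw":[250,250,250,250,250]}' && python3 -m jog '{"travel":[[0,0,0],[0,0,0],[0,0,0],[0,0,0],[0,0,0]],"dr":[[0,0,-4.5],[0,0,-4.5],[0,0,-4.5],[0,0,-4.5],[0,0,0]],"jaw":[250,250,250,250,250]}'; python3 -c "
from h import *
s=get_state();R=Ro.from_quat(s['tcp_rot']).as_matrix();print(np.degrees(np.arctan2(R[1,0],R[0,0])),s['wrist_torque'])"
```

```text
time: 12.77
eef_pos: [0.5364, 0.3128, 0.0483]
tcp_rot: [0.662, 0.749, 0.0, -0.0]
contact_force: [-1.5, 1.2, -2.4]
opening: 0.099
time: 13.18
eef_pos: [0.5365, 0.3126, 0.0483]
tcp_rot: [0.713, 0.702, -0.0, -0.0]
contact_force: [-0.9, 0.5, -2.7]
opening: 0.098
time: 13.6
eef_pos: [0.5364, 0.3125, 0.0483]
tcp_rot: [0.814, 0.581, -0.0, -0.0]
contact_force: [-0.8, 0.5, -3.8]
opening: 0.097
71.0276611337992 [ 0.02476071  0.12925235 -0.01729637]
```

```bash
python3 -m jog '{"travel":[[0,0,0],[0,0,0],[0,0,0],[0,0,0],[0,0,0]],"dr":[[0,0,-4.5],[0,0,-4.5],[0,0,-4.5],[0,0,-4.5],[0,0,0]],"jaw":[250,250,250,250,250]}' && python3 -m jog '{"travel":[[0,0,0],[0,0,0],[0,0,0],[0,0,0],[0,0,0]],"dr":[[0,0,-4.5],[0,0,-4.5],[0,0,-4.5],[0,0,-4],[0,0,0]],"jaw":[250,250,250,250,250]}' && python3 -m jog '{"travel":[[0,0,0],[0,0,0]],"dr":[[0,0,0],[0,0,0]],"jaw":[250,250]}'; python3 -c "
from h import *
s=get_state();R=Ro.from_quat(s['tcp_rot']).as_matrix();print(np.degrees(np.arctan2(R[1,0],R[0,0])),s['wrist_torque'])"
```

```text
time: 14.02
eef_pos: [0.5363, 0.3127, 0.0484]
tcp_rot: [0.894, 0.447, -0.0, 0.0]
contact_force: [-0.9, 0.0, -2.3]
opening: 0.103
time: 14.43
eef_pos: [0.5365, 0.3126, 0.0483]
tcp_rot: [0.952, 0.306, -0.0, 0.0]
contact_force: [-0.2, 0.5, -3.7]
opening: 0.101
time: 14.6
eef_pos: [0.5366, 0.3124, 0.0483]
tcp_rot: [0.952, 0.306, -0.0, -0.0]
contact_force: [-0.5, 0.1, -2.7]
opening: 0.102
35.627435769329345 [ 0.10408717  0.17909298 -0.03768265]
```

The dial is at its 0 click: the tool is at 35.6° and the lock at 35.3°. I'll release, rise, measure the bar angle numerically and move toward the shackle.

```bash
python3 -m jog '{"travel":[[0,0,0],[0,0,0],[0,0,0],[0,0,0],[0,0,30]],"dr":[[0,0,0],[0,0,0],[0,0,0],[0,0,0],[0,0,0]],"jaw":[200,150,100,100,100]}' && python3 -m jog '{"travel":[[-29,-20,40],[-29,-20,20],[0,0,0],[0,0,0],[0,0,0]],"dr":[[0,0,-0.3],[0,0,0],[0,0,0],[0,0,0],[0,0,0]],"jaw":[100,100,100,100,100]}' && python3 -m jog '{"travel":[[0,0,0],[0,0,0],[0,0,0]],"dr":[[0,0,0],[0,0,0],[0,0,0]],"jaw":[100,100,100]}'
cat > dial.py <<'E'
from h import *
def rect(f,z,c=(.5302,.3083),yaw=35.3,x=(-.1,.06),w=.05):
    "lock-frame view at height z, 0.25 mm/px: rows = x from x[1] down, cols = y from +w right to -w"
    a=np.radians(yaw);X,Y=np.meshgrid(np.arange(x[1],x[0],-.00025),np.arange(w,-w,-.00025),indexing='ij')
    W=np.stack([c[0]+np.cos(a)*X-np.sin(a)*Y,c[1]+np.sin(a)*X+np.cos(a)*Y,0*X+z],-1)
    uv=proj('wrist',W.reshape(-1,3),f).reshape(*X.shape,2).astype(np.float32)
    return cv2.remap(cv2.imread('pics/'+f+'.png'),uv[...,0],uv[...,1],cv2.INTER_LINEAR)
E
python3 - <<'E'
from dial import *
snap('wrist','w6'); print(get_state()['eef_pos'])
for f in('w5','w6'):
    g=cv2.cvtColor(rect(f,.0510),cv2.COLOR_BGR2GRAY)
    r0,c0=int((.06-.008)/.00025),200
    m=np.zeros_like(g);cv2.circle(m,(c0,r0),72,255,-1)
    b=((g>85)&(m>0)).astype(np.uint8)
    n,l,st,ce=cv2.connectedComponentsWithStats(b)
    k=1+st[1:,4].argmax();ys,xs=np.where(l==k)
    (cx,cy),(w,h),a=cv2.minAreaRect(np.stack([xs,ys],1).astype(np.float32))
    e,v=np.linalg.eigh(np.cov(xs,ys));v=v[:,1]*np.sign(-v[1,1]);print(f,st[k],cx-c0,cy-r0,w/4,h/4,a,'angle',np.degrees(np.arctan2(-v[0],-v[1])))
cv2.imwrite('pics/r6.png',np.hstack([rect('w6',.051),rect('w6',.023)])[:600])
E
```

```text
time: 15.02
eef_pos: [0.5327, 0.3108, 0.0728]
tcp_rot: [0.952, 0.305, -0.006, 0.0]
contact_force: [-0.5, -0.3, -1.1]
opening: 0.607
time: 15.43
eef_pos: [0.4855, 0.2771, 0.1302]
tcp_rot: [0.953, 0.303, 0.001, -0.0]
contact_force: [0.4, -0.6, 0.3]
opening: 0.61
time: 15.68
eef_pos: [0.4851, 0.2771, 0.1287]
tcp_rot: [0.953, 0.303, -0.001, 0.0]
contact_force: [-0.5, -0.1, 0.2]
opening: 0.607
[0.48504853 0.27710367 0.12873904]
w5 [ 142  167  128   93 4196] 1.114501953125 4.1580047607421875 34.38896942138672 11.18627643585205 30.36427116394043 angle 61.29673903830866
w6 [ 182  138   43  143 4578] 3.0 1.0 35.5 10.5 90.0 angle -0.07997464665309205
```

The dial measures −0.1° and the bar 35.5 x 10.5 mm, so the pointer is on the index. Next I'll lower over the shackle legs.

```bash
python3 -m jog '{"travel":[[-6.2,-5.2,-20],[0,0,-25],[0,0,-25],[0,0,-15],[0,0,0]],"dr":[[0,0,0],[0,0,0],[0,0,0],[0,0,0],[0,0,0]],"jaw":[100,100,100,100,100]}' && python3 -m jog '{"travel":[[0,0,0],[0,0,0],[0,0,0]],"dr":[[0,0,0],[0,0,0],[0,0,0]],"jaw":[100,100,100]}'
```

```text
time: 16.15
eef_pos: [0.4757, 0.2707, 0.0402]
tcp_rot: [0.953, 0.303, -0.004, 0.0]
contact_force: [-0.5, -0.4, -0.4]
opening: 0.611
time: 16.4
eef_pos: [0.4801, 0.2723, 0.0464]
tcp_rot: [0.953, 0.303, 0.001, -0.0]
contact_force: [-0.5, 0.0, 0.7]
opening: 0.61
```

```bash
python3 -m jog '{"travel":[[-1,0,-10],[0,0,-10],[0,0,-6],[0,0,0],[0,0,0]],"dr":[[0,0,0],[0,0,0],[0,0,0],[0,0,0],[0,0,0]],"jaw":[100,100,100,100,100]}' && python3 -m jog '{"travel":[[0,0,0],[0,0,0],[0,0,0],[0,0,0],[0,0,0]],"dr":[[0,0,0],[0,0,0],[0,0,0],[0,0,0],[0,0,0]],"jaw":[120,135,150,165,175]}' 40 && python3 -m jog '{"travel":[[0,0,0],[0,0,0],[0,0,0]],"dr":[[0,0,0],[0,0,0],[0,0,0]],"jaw":[190,190,190]}' 40
```

```text
time: 16.82
eef_pos: [0.477, 0.2715, 0.0178]
tcp_rot: [0.953, 0.303, -0.001, 0.0]
contact_force: [0.7, -0.9, 0.2]
opening: 0.611
time: 17.23
eef_pos: [0.4781, 0.2718, 0.0194]
tcp_rot: [0.953, 0.303, 0.0, 0.0]
contact_force: [-1.0, -0.4, 3.7]
opening: 0.402
time: 17.48
eef_pos: [0.4781, 0.2718, 0.0194]
tcp_rot: [0.953, 0.303, 0.0, 0.0]
contact_force: [-0.4, -1.7, 5.2]
opening: 0.396
```

The shackle is gripped (33.7 mm reading for 36 mm, the usual offset). I'll pull along the lock's −x.

```bash
python3 -m jog '{"travel":[[0,0,1],[-4,-2.8,0],[-4,-2.8,0],[0,0,0],[0,0,0]],"dr":[[0,0,0],[0,0,0],[0,0,0],[0,0,0],[0,0,0]],"jaw":[190,190,190,190,190]}' 50 && python3 -m jog '{"travel":[[-4,-2.8,0],[-4,-2.8,0],[-1.5,-1.1,0],[0,0,0],[0,0,0]],"dr":[[0,0,0],[0,0,0],[0,0,0],[0,0,0],[0,0,0]],"jaw":[190,190,190,190,190]}' && python3 -m jog '{"travel":[[-1,-0.7,0],[-1,-0.7,0],[0,0,0],[0,0,0]],"dr":[[0,0,0],[0,0,0],[0,0,0],[0,0,0]],"jaw":[190,190,190,190]}'
```

```text
time: 17.9
eef_pos: [0.469, 0.2656, 0.0196]
tcp_rot: [0.953, 0.303, -0.001, 0.0]
contact_force: [-0.2, -2.2, 2.0]
opening: 0.388
time: 18.32
eef_pos: [0.4597, 0.2591, 0.0196]
tcp_rot: [0.953, 0.303, -0.001, 0.0]
contact_force: [0.7, -1.6, -0.5]
opening: 0.395
time: 18.65
eef_pos: [0.4584, 0.2583, 0.0197]
tcp_rot: [0.953, 0.303, 0.0, -0.0]
contact_force: [3.5, 1.4, -2.0]
opening: 0.391
```

```bash
python3 -m jog '{"travel":[[-1.2,-0.9,0],[-0.8,-0.6,0],[0,0,0],[0,0,0]],"dr":[[0,0,0],[0,0,0],[0,0,0],[0,0,0]],"jaw":[190,190,190,190]}'; python3 -m jog '{"travel":[[-1,-0.7,0],[0,0,0],[0,0,0]],"dr":[[0,0,0],[0,0,0],[0,0,0]],"jaw":[190,190,190]}'
```

```text
time: 18.98
eef_pos: [0.4585, 0.2579, 0.0205]
tcp_rot: [0.953, 0.303, 0.004, -0.001]
contact_force: [5.6, 4.9, -5.8]
opening: 0.393
time: 19.23
eef_pos: [0.4585, 0.2578, 0.0208]
tcp_rot: [0.953, 0.303, 0.005, -0.001]
contact_force: [8.2, 7.4, -7.3]
opening: 0.39
```

It's at the end stop: the pull rises to 11 N with no further motion. I'll unload, release, rise and look.

```bash
python3 -m jog '{"travel":[[1.8,1.4,-0.8],[0,0,0],[0,0,0],[0,0,0],[0,0,0]],"dr":[[0,0,0],[0,0,0],[0,0,0],[0,0,0],[0,0,0]],"jaw":[190,190,130,100,100]}' && python3 -m jog '{"travel":[[0,0,0],[0,0,25],[0,0,40],[0,0,40],[0,0,0]],"dr":[[0,0,0],[0,0,0],[0,0,0],[0,0,0],[0,0,0]],"jaw":[100,80,50,0,0]}' && python3 -m jog '{"travel":[[10,7,0],[10,7,0],[0,0,0],[0,0,0],[0,0,0]],"dr":[[0,0,0],[0,0,0],[0,0,0],[0,0,0],[0,0,0]],"jaw":[0,0,0,0,0]}' && python3 -m jog '{"travel":[[0,0,0],[0,0,0],[0,0,0]],"dr":[[0,0,0],[0,0,0],[0,0,0]],"jaw":[0,0,0]}'
python3 - <<'E'
from dial import *
snap('wrist','w7');s=get_state();R=Ro.from_quat(s['tcp_rot']).as_matrix();print(s['eef_pos'],np.degrees(np.arctan2(R[1,0],R[0,0])))
a=rect('w7',.038,x=(-.12,.06));b=rect('w7',.023,x=(-.12,.06))
o=np.hstack([a,b])  # 720 x 800
for i in range(9): cv2.putText(o,str(60-20*i),(0,80*i+8),0,.4,(0,0,255),1)
cv2.imwrite('pics/r7.png',o[120:720])
E
```

```text
time: 19.65
eef_pos: [0.4557, 0.2568, 0.0184]
tcp_rot: [0.953, 0.303, -0.002, 0.0]
contact_force: [0.2, -0.6, -0.3]
opening: 0.609
time: 20.07
eef_pos: [0.4618, 0.2589, 0.1326]
tcp_rot: [0.953, 0.303, 0.007, -0.0]
contact_force: [1.3, 0.8, 0.7]
opening: 1.0
time: 20.48
eef_pos: [0.4761, 0.2708, 0.1232]
tcp_rot: [0.953, 0.303, -0.001, 0.0]
contact_force: [0.0, 0.8, 0.0]
opening: 1.001
time: 20.73
eef_pos: [0.4766, 0.271, 0.1238]
tcp_rot: [0.953, 0.303, -0.0, 0.0]
contact_force: [0.0, 0.1, 0.4]
opening: 0.997
[0.47675202 0.27109551 0.12386147] 35.24098557624819
```

View pics/r7.png

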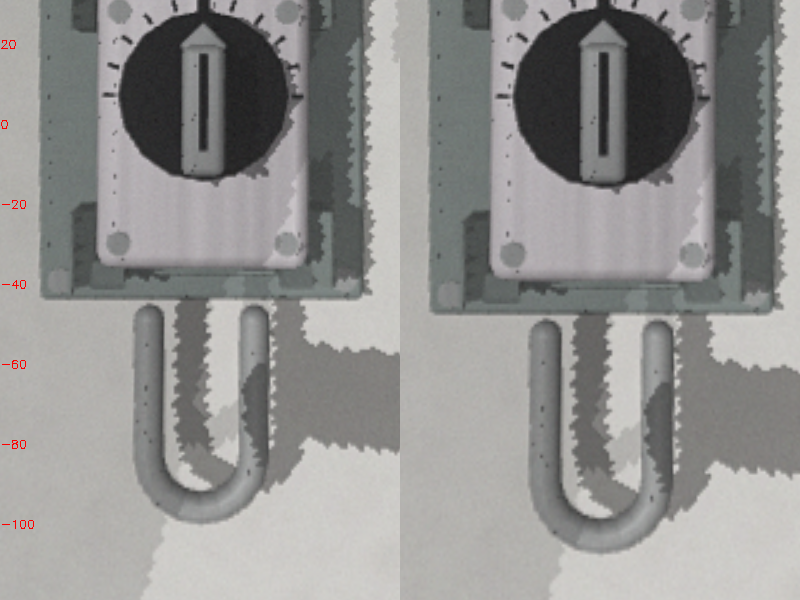

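The last picture shows the pointer on the long index mark. The shackle's bow end is at about −107 mm (−106 expected at full travel), and the lock is still in the holder. Next I'll grip the body.

```bash
python3 -m jog '{"travel":[[27,18.6,0],[26,18.4,0],[0,0,0],[0,0,0],[0,0,0]],"dr":[[0,0,0],[0,0,0],[0,0,0],[0,0,0],[0,0,0]],"jaw":[0,0,0,0,0]}' && python3 -m jog '{"travel":[[0,0,-25],[0,0,-25],[0,0,-20],[0,0,0],[0,0,0]],"dr":[[0,0,0],[0,0,0],[0,0,0],[0,0,0],[0,0,0]],"jaw":[0,0,0,0,0]}' && python3 -m jog '{"travel":[[0,0,0],[0,0,0],[0,0,0],[0,0,0]],"dr":[[0,0,0],[0,0,0],[0,0,0],[0,0,0]],"jaw":[0,0,0,0]}'
```

```text
time: 21.2
eef_pos: [0.5295, 0.308, 0.1235]
tcp_rot: [0.953, 0.303, -0.001, 0.0]
contact_force: [-0.5, 0.1, 0.8]
opening: 1.001
time: 21.62
eef_pos: [0.5283, 0.3075, 0.053]
tcp_rot: [0.953, 0.303, -0.002, 0.0]
contact_force: [0.5, 0.7, -0.2]
opening: 1.001
time: 21.95
eef_pos: [0.5309, 0.3086, 0.0555]
tcp_rot: [0.953, 0.303, 0.001, -0.0]
contact_force: [-0.1, 0.1, 0.2]
opening: 1.0
```

```bash
python3 -m jog '{"travel":[[-0.6,-0.5,-12],[0,0,-12],[0,0,-11],[0,0,-7.5],[0,0,0]],"dr":[[0,0,0],[0,0,0],[0,0,0],[0,0,0],[0,0,0]],"jaw":[0,0,0,0,0]}' && python3 -m jog '{"travel":[[0,0,0],[0,0,0],[0,0,0],[0,0,0],[0,0,0]],"dr":[[0,0,0],[0,0,0],[0,0,0],[0,0,0],[0,0,0]],"jaw":[0,40,70,90,105]}' 80 && python3 -m jog '{"travel":[[0,0,0],[0,0,0],[0,0,0],[0,0,0],[0,0,0]],"dr":[[0,0,0],[0,0,0],[0,0,0],[0,0,0],[0,0,0]],"jaw":[120,140,160,190,220]}' 100
```

```text
time: 22.37
eef_pos: [0.5272, 0.3069, 0.008]
tcp_rot: [0.953, 0.303, -0.003, 0.0]
contact_force: [0.0, -0.5, -0.7]
opening: 0.996
time: 22.78
eef_pos: [0.5301, 0.3082, 0.0127]
tcp_rot: [0.953, 0.303, 0.001, -0.0]
contact_force: [-0.5, -0.1, 3.4]
opening: 0.614
time: 23.2
eef_pos: [0.5302, 0.3082, 0.0128]
tcp_rot: [0.953, 0.303, 0.001, -0.0]
contact_force: [-1.7, 0.1, 5.6]
opening: 0.607
```

```bash
python3 -m jog '{"travel":[[0,0,3],[0,0,4],[0,0,5],[0,0,6],[0,0,6]],"dr":[[0,0,0],[0,0,0],[0,0,0],[0,0,0],[0,0,0]],"jaw":[230,230,230,230,230]}' 110 && python3 -m jog '{"travel":[[0,0,10],[0,0,12],[0,0,15],[0,0,18],[0,0,18]],"dr":[[0,0,0],[0,0,0],[0,0,0],[0,0,0],[0,0,0]],"jaw":[230,230,230,230,230]}' && python3 -m jog '{"travel":[[0,0,16],[0,0,14],[0,0,10],[0,0,5],[0,0,0]],"dr":[[0,0,0],[0,0,0],[0,0,0],[0,0,0],[0,0,0]],"jaw":[230,230,230,230,230]}' && python3 -m jog '{"travel":[[0,0,0],[0,0,0],[0,0,0],[0,0,0],[0,0,0]],"dr":[[0,0,0],[0,0,0],[0,0,0],[0,0,0],[0,0,0]],"jaw":[230,230,230,230,230]}'
```

```text
time: 23.62
eef_pos: [0.5282, 0.3072, 0.0338]
tcp_rot: [0.953, 0.303, -0.002, 0.0]
contact_force: [-0.6, -0.2, -5.3]
opening: 0.609
time: 24.03
eef_pos: [0.5285, 0.3073, 0.1091]
tcp_rot: [0.953, 0.303, -0.001, 0.0]
contact_force: [0.1, 0.4, -6.1]
opening: 0.606
time: 24.45
eef_pos: [0.53, 0.308, 0.155]
tcp_rot: [0.953, 0.303, 0.001, -0.0]
contact_force: [-0.5, -0.1, -5.7]
opening: 0.61
time: 24.87
eef_pos: [0.5291, 0.3076, 0.1527]
tcp_rot: [0.953, 0.303, -0.001, 0.0]
contact_force: [0.1, -0.6, -5.4]
opening: 0.608
```

I can view no more pictures, so I'll check numerically: dial angle, levelness against the earlier in-hand picture w4, and whether the bystanders moved (top image difference).

Run:
```python
from dial import *
snap('wrist','w8');snap('top','top8');s=get_state();p=s['eef_pos'];R=Ro.from_quat(s['tcp_rot']).as_matrix()
yaw=np.degrees(np.arctan2(R[1,0],R[0,0]));print(p,yaw,R[2])
g=cv2.cvtColor(rect('w8',p[2]-.0045+.051,c=p[:2],yaw=yaw),cv2.COLOR_BGR2GRAY)
m=np.zeros_like(g);cv2.circle(m,(200,208),70,255,-1);n,l,st,ce=cv2.connectedComponentsWithStats(((g>75)&(m>0)).astype(np.uint8))
k=1+st[1:,4].argmax();ys,xs=np.where(l==k);e,v=np.linalg.eigh(np.cov(xs,ys));v=v[:,1];v=v*np.sign(-v[1]);print('bar',st[k],np.degrees(np.arctan2(-v[0],-v[1])))
a,b=cv2.imread('pics/w4.png'),cv2.imread('pics/w8.png')
for n,(x,y) in dict(idx=(320,265),sTL=(258,275),sTR=(382,275),mL=(254,329),mR=(386,329),sBL=(265,411),sBR=(376,411)).items():
    t=a[y-9:y+10,x-9:x+10];r=cv2.matchTemplate(b[y-24:y+25,x-24:x+25],t,cv2.TM_CCOEFF_NORMED);_,q,_,l=cv2.minMaxLoc(r);print(n,round(q,2),l[0]-15,l[1]-15)
A,B=cv2.imread('pics/top0.png'),cv2.imread('pics/top8.png')
for n,(x,y,h) in dict(jar=(323,232,16),tape=(293,276,20),timer=(330,279,15),tip=(146,228,28),bulb=(149,274,16),wash=(512,230,24),forceps=(480,282,18)).items():
    t=A[y-h:y+h,x-h:x+h];r=cv2.matchTemplate(B[y-h-8:y+h+8,x-h-8:x+h+8],t,cv2.TM_CCOEFF_NORMED);_,q,_,l=cv2.minMaxLoc(r);print(n,round(q,2),l[0]-8,l[1]-8)
```

```text
[0.52928585 0.30771072 0.15305605] 35.23962308632115 [-7.13135927e-04 -2.04658710e-04 -9.99999725e-01]
bar [ 130  138  141  141 7869] -1.0995729818126387
idx 0.95 0 -2
sTL 0.96 1 -3
sTR 0.79 -1 -3
mL 0.93 1 -4
mR 0.91 -1 -4
sBL 0.93 1 0
sBR 0.94 -15 0
jar 0.77 0 0
tape 0.96 0 0
timer 0.71 0 0
tip 0.6 0 0
bulb 0.98 0 0
wash 0.96 0 0
forceps 0.69 0 0
```

The in-hand shift (−2 to −4 px, growing toward the dial) fits the 2 mm lower seat, so there's no visible tilt. The bystanders haven't moved. Handing in.

```bash
python3 -c "
from plant import *
s=get_state();print(s['time'],s['eef_pos'],s['contact_force'],s['opening']);print(sign_off())"
```

```text
24.9667 [0.52928585 0.30771072 0.15305605] [-0.05235297  0.53201453 -4.61612835] 0.6078080667105248
the job is handed in; nothing more can be done
None
```

The job is done and handed in at 25.0 s of the 69 s allowed. The opened lock is held level in the gripper, its underside about 15 cm above the bench.

What I did:
- **Placing:** I lowered the lock home into the holder. Contact came at TCP height 9.9 mm, where the grasp height predicted 9.7 mm.
- **Dial:** I turned it clockwise about 62° to the index.
- **Shackle:** I pulled it to its end stop, where 11 N of pull gave no more movement, then lifted the lock straight out by its body.

Last checks:
- **Dial:** −0.1° from the index after I let go of it, and on the long mark in the last picture I viewed, before the lift.
- **Shackle:** the bow end was at about −107 mm in that same picture, against −106 mm at full travel. I did not re-measure it after the lift.
- **Final pose:** TCP height 153 mm, tool level to within 0.05°, with the lock's weight (about 5 N) steady in the grip.
- **Bystanders:** none of the seven shifted by a pixel in the top camera. The match scores for the jar, timer, tip box and forceps were only 0.60 to 0.77.

Some checks were weak or disagreed:
- **Dial in the air:** the bar measurement failed to isolate the bar. Its −1.1° says nothing.
- **Bottom screws:** one bottom-screw match landed on the gripper edge and the other is suspect, so I judged the lock's level only from the top and middle marks and the tool pose.
- **Lock height in the hand:** while carrying it to the holder, the hand view put the lock 2 to 4 mm lower than predicted. Contact put it within 0.2 mm, so I put that down to camera calibration.

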